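Zero the metering dial and lock it

TASK

On the steel metering unit on the foam mat, push the upright tab of the round dial sideways with a fingertip to turn the dial until its index line lines up with the one long zero line of the scale ring around it. Then push the lock slide at the side of the unit fully home, so that it is flush with its two guide cheeks, and leave the dial lined up. Only push, never pinch the tab or the slide; do not shift the scale ring, and leave the loose parts and tools where they are.

Things in the scene. Friction and masses are not known exactly. Their poses are not given: they have to be found in the camera images.
- unit: the metering unit, fixed to the 20 mm thick dark foam mat: an aluminium base plate (x +-85, y -135 to +85, 12 mm thick) carrying a round housing with scale ring and dial about the unit's z axis, the lock slide on its -y side and a lying steel barrel on its +y side (to y = +196 mm, top 53 mm above the mat). Origin: on the dial's axis, on the mat's top face; z up, yaw varies. Ring top 42 mm, dial top 48 mm, tab top 74 mm, guide cheeks and lock wall top 48 mm above the origin.
- dial (a joint): turning angle of the dial (rad), positive anticlockwise seen from above; 0 when its index line points along the unit's +x. Aligned when it equals joint scale (or that plus 2 pi). It can be turned either way from where it starts (stops at -1.8 and 8.1 rad), needs about 0.07 N m (about 2 N on the tab) and stays where it is left.
- scale (a joint): angle at which the scale ring is set (rad), positive anticlockwise seen from above; 0 when its zero line points along the unit's +x. The ring is clamped: do not shift it.
- lock (a joint): travel of the lock slide (m): 0 fully out, 0.014 fully home against its stop; about 2 N of friction, stays where it is left.
- dial_center (a point): centre of the dial's top face, on its axis. The dial is a plain aluminium disc, 100 mm across; a small screw head (14 mm across, 3 mm high) sits in its centre.
- dial_index (a point): outer end of the dial's index line, at the dial's rim (50 mm from the axis), on its top face. The line is black, 2.8 mm wide, runs radially from 18 to 50 mm and is the only line on the dial, opposite the tab.
- dial_tab (a point): centre of the upright tab on the dial: a dark steel plate standing on the dial's top, 26 mm long radially (21 to 47 mm from the axis), 10 mm thick, 26 mm high, this point 13 mm above the dial's top, 34 mm from the axis, opposite the index line. Push on either of its flat sides; pressing both flat sides at once counts as pinching.
- zero_line (a point): inner end of the zero line on the top of the scale ring, 50 mm from the axis. The ring is aluminium, 144 mm across; the zero line is black, 2.8 mm wide, 21 mm long and crosses the ring's whole visible width; the 23 other lines, 15 degrees apart, are short and thin (7 mm by 1.3 mm) and near the outer edge only.
- lock_face (a point): centre of the outer face of the lock slide, a dark steel block whose face is 36 mm wide and 30 mm high (its sides carry 4 mm thick end plates, set back 6 mm; pressing both ends at once counts as pinching), facing the unit's -y, 30 mm above the mat's top. It slides towards the dial (unit's +y) between two aluminium cheeks (inner faces 46 mm apart); fully out it stands 14 mm proud of their ends, home it is flush (face 118 mm from the dial's axis).
- fitting_tall: standing stepped steel pipe fitting, 28 mm across the foot, 50 mm tall; leave it alone. Origin at its underside
- fitting_short: standing stepped steel pipe fitting, 32 mm across the foot, 34 mm tall; leave it alone. Origin at its underside
- spacer: flat steel spacer ring, 42 mm outside, 16 mm tall; leave it alone. Origin at its underside
- jar: small amber jar with a dark lid, 44 mm across, 55 mm tall; leave it alone. Origin at its underside
- wrench: open-ended wrench, 140 mm, lying on the mat; leave it alone. Origin at its underside
- screwdriver: screwdriver, 190 mm, lying on the mat; leave it alone. Origin at its underside
- cup: open cup, 70 mm across the mouth, 80 mm tall; leave it alone. Origin at its underside
- bolt: steel bolt standing upright on the mat, 20 mm head, 45 mm tall; leave it alone. Origin at its underside

How it is judged:
By the outcome, as a careful person would: the job done as asked, in the order asked, and still so for the second after the job is handed in, with the robot touching nothing.
It also fails if it takes over 64 s, if anything falls off the work surface, if the arm or the gripper's body presses on something with over 40 N, if the wrist force passes 120 N, or if a joint passes its speed limit or range.

ROBOT

A 6-joint arm with a two-finger parallel gripper is mounted at the origin on the work surface. World frame = base frame: x ahead of the robot, y to its left, z up, the work surface at z = 0. Lengths are in m, angles in rad, forces in N, time in s.
With the tool pointing down it reaches from about 0.325 to 0.775 m from the base axis. Payload 9.3 kg.
Tool frame: the origin (TCP) lies between the finger pads; the fingertips stand manip.nose_length ahead of it and the grasp point (between the pads) lies 11 mm behind it (manip.nose_length is the distance from the TCP to the fingertips, in m); z points along the fingers, y is the direction in which the jaws open and shut (so a half turn about z gives the same grasp; the last joint's range is limited). The gripper opens to 85 mm and grips with 20 to 120 N. Pads are 22 mm wide; open, the fingers measure 114 mm over their backs; the gripper's body (76 mm by 85 mm) begins 54 mm behind the grasp point. The pads swing forward as they close: fully open they stand 13 mm farther back than shut.
Start: joints at [1.191, 0.259, 0.021, 1.334, 0, 1.418], TCP at [0.124, 0.536, 0.239] pointing down, gripper open.
Joint ranges: [-3.04, 3.04], [-0.91, 1.82], [-1.04, 1.36], [-1.92, 1.95], [-1.52, 1.45], [-3.14, 3.14]. Speed limits (rad/s): [2.22, 2.22, 2.79, 3.14, 3.14, 3.14].

INTERFACE

Orientations are given as a unit quaternion [w, x, y, z].
In Python, from plant import manip gives the robot as it stands. The module is installed in compiled form; this text tells all that it offers.
- The arm moves only by the tool play_rows, never from a script. Its argument "steps" is one flat list of numbers, 5 for each row, row after row: the shift along the tool's x, y, z in cm, then the turn about the tool's z in rad, then the closure, from 0 (fully open) to 1 (shut). A call has exactly 5 rows; each row is the pose to reach, as a shift and turn from the pose commanded when the call began, along the tool's axes at that moment; what a row does not reach only later rows make up. A row lasts 1/12 s, in which the tool goes at most 41.7 mm and 7.16 degrees, less where a joint would pass 70% of its speed; a pose out of reach is approached as far as the arm can. A call with a gripper value outside its range is refused whole. The fingers move at their own pace and stop on an object; the grip force is fixed at half the most. Time passes only in rows, so rows that repeat a pose let the fingers close, or fill a call up. It gives the time, the measured TCP pose, the force and the opening at its end, in the units of the state.
- manip.get_state(): the state, without advancing time (a new reading comes with each control period).
- manip.camera(name): name is "scene" or "top" or "wrist"; returns (picture, depth): 400x640x3 uint8, red, green, blue; 400x640 float32, m along the optical axis (not along the pixel's ray), 0 where there is no reading.
- manip.camera_model(name): a dict with "vertical_fov" (degrees; the focal length in pixels is half the picture's height over the tangent of half this angle, whatever the lens; pixels are square), "cx", "cy" (the principal point, pixels), "eye" and "attitude" of the camera in the world. Camera axes: x right, y down, z forward; pixel columns grow to the right and rows downward; lengths in m; the calibration is good to about 2 mm. A picture is of the moment at which its call begins: read the wrist's pose just before it. camera_model takes no time and is no camera call; for the wrist camera it gives the pose at the moment of the call.
- manip.close_job(): hands the job in, once; it reports no verdict.
The state is a dict: "clock": time; "q": joint angles; "joint_vel": joint speeds; "joint_torque": joint torques, N m; "eef_pos": TCP position; "ee_rot": TCP orientation; "ft_force": force on the tool from outside, world axes, zero at the start; "moment": the same for the moment, N m; "grip_width": finger opening in m.
Only numpy, scipy, OpenCV 4.12 (cv2) and the standard library are available. Lean on these libraries where they do the work, as an engineer would, in place of code of your own. Each camera call takes 0.05 s, during which the arm holds its last target.

## Working session

There is one attempt and no reset: what is moved stays moved. The work goes in short steps, Python scripts to look and compute and a tool call to move; the robot and the scene stay as the last step left them, time stands still between calls to the robot, and variables do not carry over. Pictures are saved under pics/ and viewed, and the job is handed in when it is done.

Besides the shell and the picture viewer there is one more tool, called after "Emit:" by a JSON object that holds its "method" and its "body", one argument or row to a line. play_rows: Moves the arm, as the interface text tells. Its arguments: {"type":"object","properties":{"steps":{"type":"array"}},"required":["steps"]}

```bash
mkdir -p pics
python3 - <<'E'
from plant import manip
import cv2
s=manip.get_state(); print(s); print(manip.nose_length)
for n in ["scene","top","wrist"]:
    print(n,manip.camera_model(n))
    p,d=manip.camera(n); cv2.imwrite(f"pics/{n}0.png",p[:,:,::-1]); 
    import numpy as np; np.save(f"pics/{n}0.npy",d)
E
```

```text
{'clock': 0.0, 'q': array([ 1.19143002e+00,  2.59206744e-01,  2.07462565e-02,  1.33372242e+00,
       -3.82185089e-06,  1.41819889e+00]), 'joint_vel': array([ 0.0004582 ,  0.000176  , -0.00074531,  0.00090436, -0.00032282,
        0.0005506 ]), 'joint_torque': array([ 1.68415016e-03, -5.55646956e+01,  3.44524169e+01,  1.37881355e-02,
       -2.24034561e-04,  8.69161255e-06]), 'eef_pos': array([0.12355453, 0.53565097, 0.23865217]), 'ee_rot': array([-1.80391887e-04,  1.13141616e-01,  9.93578630e-01, -6.69411435e-04]), 'ft_force': array([ 0.21943419, -0.34215902,  0.1186021 ]), 'moment': array([ 0.00331023, -0.00737611, -0.04623824]), 'grip_width': 0.08529497879248016}
0.008
scene {'vertical_fov': 57.2517354067816, 'cx': 313.18456430012003, 'cy': 192.47680685685853, 'eye': array([ 0.9380551 , -0.60793754,  0.62705408]), 'attitude': array([-0.4183908 ,  0.86428787,  0.25403773, -0.11584663])}
top {'vertical_fov': 51.26562059450154, 'cx': 322.55833896729246, 'cy': 198.74494302554137, 'eye': array([ 4.04004171e-01, -1.10801571e-04,  1.06621481e+00]), 'attitude': array([-0.05367683,  0.71477078, -0.69409769,  0.06670784])}
wrist {'vertical_fov': 66.37764851459461, 'cx': 316.2937952370514, 'cy': 202.51512991795275, 'eye': array([0.05555263, 0.55166975, 0.37311151]), 'attitude': array([0.10820246, 0.77482247, 0.61703962, 0.08487914])}
```

View pics/top0.png

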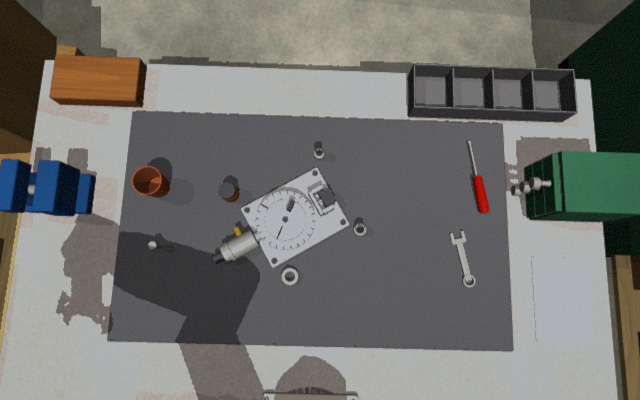

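View pics/scene0.png

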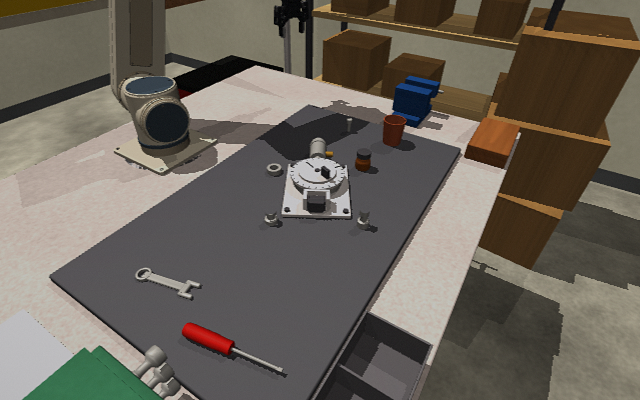

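View pics/wrist0.png

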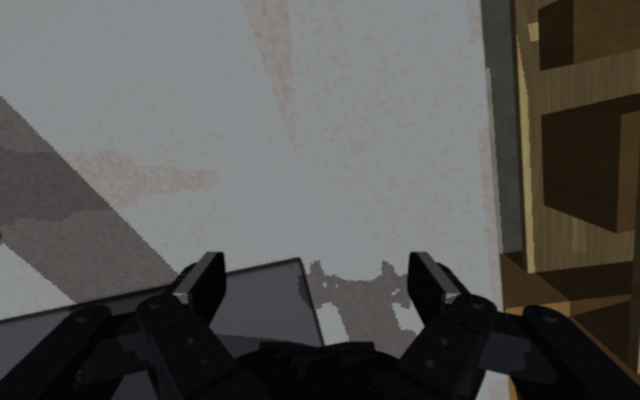

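The top view shows the unit: dial centre near (286,219), tab near (291,203), lock slide near (322,198), barrel at lower left. I'll zoom in.

```bash
cat > h.py <<'E'
from plant import manip
import cv2, numpy as np
from scipy.spatial.transform import Rotation as R
def rot(q): return R.from_quat([q[1],q[2],q[3],q[0]])
def ray(m,u,v):
    f=200/np.tan(np.radians(m['vertical_fov']/2))
    return rot(m['attitude']).apply([(u-m['cx'])/f,(v-m['cy'])/f,1.])
def plane(m,u,v,z):
    d=ray(m,u,v); e=np.array(m['eye']); return e+d*(z-e[2])/d[2]
def px(m,p):
    f=200/np.tan(np.radians(m['vertical_fov']/2))
    c=rot(m['attitude']).inv().apply(np.array(p)-m['eye']); return np.array([m['cx']+f*c[0]/c[2],m['cy']+f*c[1]/c[2]])
def crop(p,u0,v0,w,h,k,name):
    cv2.imwrite(name,cv2.resize(p[v0:v0+h,u0:u0+w,::-1],None,fx=k,fy=k,interpolation=cv2.INTER_CUBIC))
E
python3 - <<'E'
from h import *
p=cv2.imread("pics/top0.png")[:,:,::-1]; crop(p,210,150,155,125,5,"pics/topz.png")
d=np.load("pics/top0.npy")
m=manip.camera_model("top")
for u,v in [(286,219),(270,225),(291,202),(322,199),(340,300),(330,180)]:
    print(u,v,d[v,u],plane(m,u,v,1.0662-d[v,u]))
E
```

```text
286 219 0.9988976 [0.52401607 0.07043124 0.06730241]
270 225 1.0000778 [0.50850827 0.10826219 0.06612217]
291 202 0.98472095 [0.56353312 0.05923518 0.08147907]
322 199 1.0128964 [ 0.57795268 -0.01506629  0.0533036 ]
340 300 1.0188417 [ 0.33618314 -0.06482866  0.04735827]
330 180 1.069291 [ 0.63886951 -0.03548553 -0.00309098]
```

View pics/topz.png

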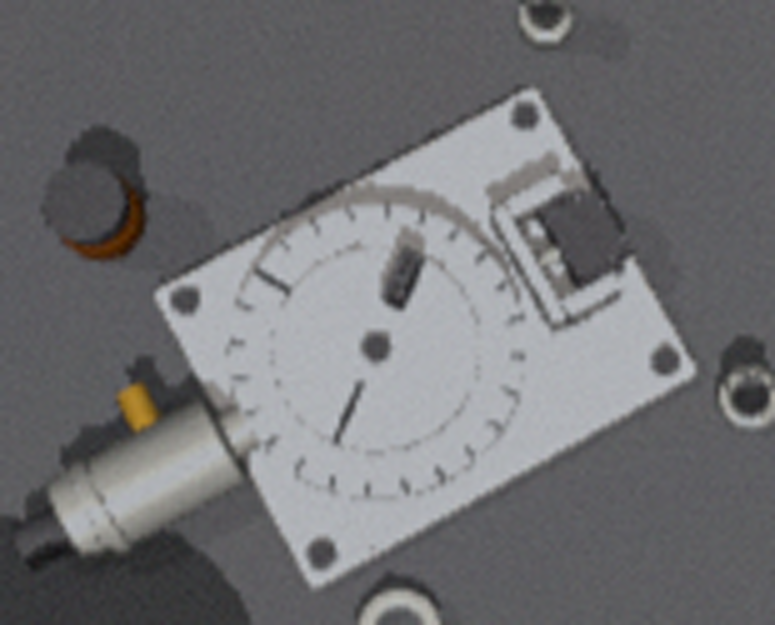

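```bash
cat >> h.py <<'E'
def c2(u,v,u0=210,v0=150,k=5): return u0+(u+.5)/k-.5, v0+(v+.5)/k-.5
def tool():
    s=manip.get_state(); r=rot(s['ee_rot']); return s,r
def togo(target,xang=None):
    """shift cm in tool axes, and turn so that tool x is at world angle xang (deg)"""
    s,r=tool(); d=r.inv().apply(np.array(target)-s['eef_pos'])*100
    x=r.apply([1,0,0]); a=np.degrees(np.arctan2(x[1],x[0])); t=None
    if xang is not None: t=np.radians((a-xang+180)%360-180)
    print("pos",s['eef_pos'].round(4),"xang",a.round(2),"shift",d.round(2),"turn",t,"q6",s['q'][5].round(3))
E
python3 - <<'E'
from h import *
m=manip.camera_model("top")
C=plane(m,*c2(376,347),.071); print(C)
for n,u,v,z in [("idx",338,440,.068),("idxin",361,383,.068),("zero_o",257,268,.062),("zero_i",289,294,.062),("barrel",70,540,.05),("lock top",585,240,.065)]:
    P=plane(m,*c2(u,v),z); e=P-C; print(n,P.round(4),np.hypot(*e[:2]).round(4),np.degrees(np.arctan2(e[1],e[0])).round(1))
s,r=tool(); w=manip.camera_model("wrist")
print("cam in tool",r.inv().apply(w['eye']-s['eef_pos']),"fwd in tool",(r.inv()*rot(w['attitude'])).as_matrix().round(3))
togo([C[0],C[1],.25],248)
togo([C[0]+.03,C[1]+.05,.25],248)
E
```

```text
[0.5234853  0.07304241 0.071     ]
idx [0.4787 0.0894 0.068 ] 0.0477 159.9
idxin [0.5063 0.0797 0.068 ] 0.0185 158.9
zero_o [0.5615 0.1331 0.062 ] 0.0711 57.7
zero_i [0.5492 0.117  0.062 ] 0.0509 59.7
barrel [0.4283 0.2174 0.05  ] 0.1729 123.4
lock top [ 0.5798 -0.026   0.065 ] 0.1139 -60.4
cam in tool [ 6.99124671e-02  1.02666123e-04 -1.34361102e-01] fwd in tool [[ 0.001 -0.962 -0.273]
 [ 1.     0.001 -0.001]
 [ 0.001 -0.273  0.962]]
pos [0.1236 0.5357 0.2388] xang 167.01 shift [-49.37 -36.1   -1.09] turn -1.41361388497241 q6 1.418
pos [0.1236 0.5357 0.2388] xang 167.01 shift [-51.17 -30.55  -1.1 ] turn -1.41361388497241 q6 1.418
```

Emit:
{"method": "play_rows", "body": {
  "steps": [-51,-30.5,-1,-1.41,1,-51,-30.5,-1,-1.41,1,-51,-30.5,-1,-1.41,1,-51,-30.5,-1,-1.41,1,-51,-30.5,-1,-1.41,1]
}}

```text
clock: 0.57
eef_pos: [0.259, 0.4063, 0.2424]
ee_rot: [-0.0, -0.167, 0.986, -0.0]
ft_force: [1.1, 0.6, -0.5]
grip_width: 0.0257
```

Run:
```python
from h import *
togo([.545,.12,.25],248)
```

```text
pos [0.259  0.4063 0.2424] xang -160.74 shift [-17.56 -36.46  -0.76] turn -0.8507511476157273 q6 0.493
```

Emit:
{"method": "play_rows", "body": {
  "steps": [-17.5,-36.5,-0.7,-0.85,1,-17.5,-36.5,-0.7,-0.85,1,-17.5,-36.5,-0.7,-0.85,1,-17.5,-36.5,-0.7,-0.85,1,-17.5,-36.5,-0.7,-0.85,1]
}}

```text
clock: 0.98
eef_pos: [0.3854, 0.2789, 0.2456]
ee_rot: [-0.0, -0.423, 0.906, 0.0]
ft_force: [0.4, 1.2, -0.7]
grip_width: -0.0002
```

Run:
```python
from h import *
togo([.545,.12,.25],248)
```

```text
pos [0.3854 0.2789 0.2456] xang -129.97 shift [  1.93 -22.44  -0.44] turn -0.31357325095065874 q6 -0.423
```

Emit:
{"method": "play_rows", "body": {
  "steps": [1.9,-22.4,-0.4,-0.31,1,1.9,-22.4,-0.4,-0.31,1,1.9,-22.4,-0.4,-0.31,1,1.9,-22.4,-0.4,-0.31,1,1.9,-22.4,-0.4,-0.31,1]
}}

```text
clock: 1.4
eef_pos: [0.5262, 0.1375, 0.2491]
ee_rot: [-0.0, -0.556, 0.831, 0.0]
ft_force: [1.0, 0.2, 0.3]
grip_width: -0.0002
```

Run:
```python
from h import *
togo([.545,.12,.25],248)
m=manip.camera_model("wrist"); p,d=manip.camera("wrist"); cv2.imwrite("pics/w1.png",p[:,:,::-1])
togo([.545,.12,.25],248)
```

```text
pos [0.5262 0.1375 0.2491] xang -112.48 shift [ 0.89 -2.4  -0.09] turn -0.00836684622253148 q6 -1.077
pos [0.5311 0.1329 0.2482] xang -112.71 shift [ 0.65 -1.78 -0.17] turn -0.012389064795981656 q6 -1.081
```

View pics/w1.png

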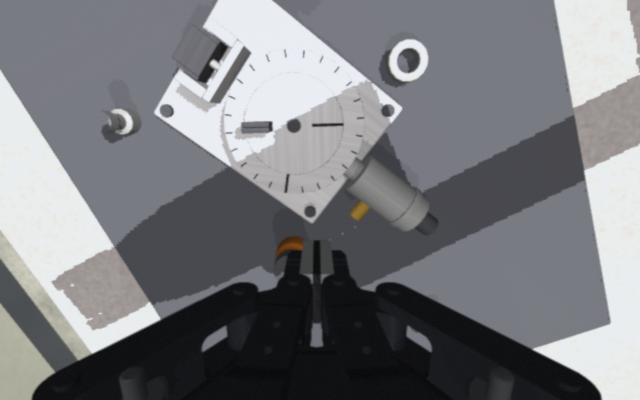

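The wrist view shows the screw at (294,125), index line from (313,125) to (343,125), zero line at (287,175–192), tab at (257,127), and the unit clear of the gripper. I'll retake it settled and measure by masks.

```bash
cat >> h.py <<'E'
def fitline(p,m,uv,half,z,thr):
    """dark pixels in box -> world points on plane z -> principal line"""
    u,v=uv; g=cv2.cvtColor(p,cv2.COLOR_RGB2GRAY)[v-half[1]:v+half[1]+1,u-half[0]:u+half[0]+1]
    ys,xs=np.nonzero(g<thr); P=np.array([plane(m,x+u-half[0],y+v-half[1],z)[:2] for x,y in zip(xs,ys)])
    c=P.mean(0); w,V=np.linalg.eigh(np.cov(P.T)); d=V[:,1]; t=(P-c)@d
    return c,d,t.min(),t.max(),len(P)
E
python3 - <<'E'
from h import *
m=manip.camera_model("wrist"); p,d=manip.camera("wrist"); cv2.imwrite("pics/w2.png",p[:,:,::-1])
np.save("pics/w2.npy",d)
m2=manip.camera_model("wrist"); print(m['eye'],m2['eye'])
import pickle; pickle.dump(m,open("pics/w2.pkl","wb"))
crop(p,160,10,260,200,3,"pics/w2z.png")
E
```

```text
[0.50351641 0.06959634 0.38268487] [0.50128865 0.07176387 0.3824155 ]
```

View pics/w2z.png

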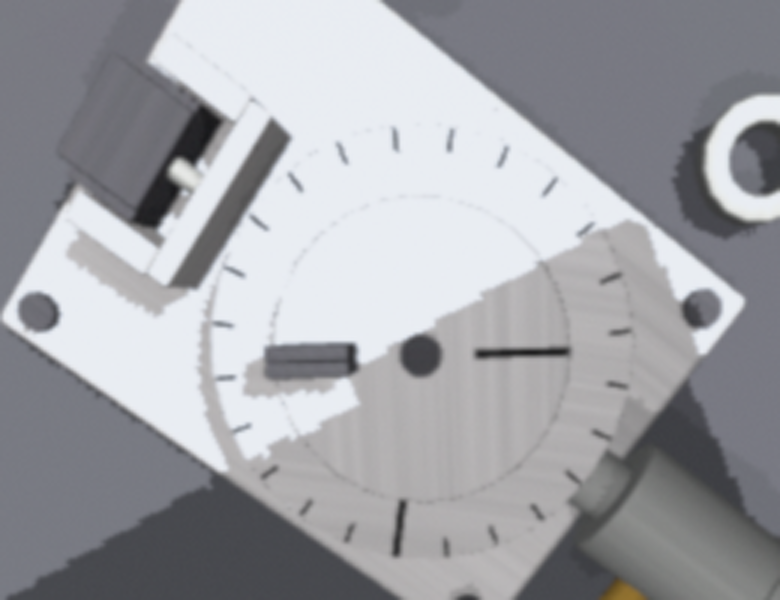

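```bash
cat >> h.py <<'E'
def ang(a): return np.degrees(np.arctan2(a[1],a[0]))
def dark(p,m,u0,u1,v0,v1,z,thr):
    g=cv2.cvtColor(p,cv2.COLOR_RGB2GRAY)[v0:v1,u0:u1]; k=(g<thr).astype(np.uint8)
    n,l,st,ce=cv2.connectedComponentsWithStats(k); i=1+np.argmax(st[1:,4]); ys,xs=np.nonzero(l==i)
    P=np.array([plane(m,x+u0,y+v0,z)[:2] for x,y in zip(xs,ys)]); c=P.mean(0)
    w,V=np.linalg.eigh(np.cov(P.T)); t=(P-c)@V[:,1]
    return c,V[:,1],np.ptp(t),len(P)
E
python3 - <<'E'
from h import *
for i in range(2):
    m=manip.camera_model("wrist"); p,d=manip.camera("wrist")
m2=manip.camera_model("wrist"); print(m['eye'],m2['eye'])
s0=px(m,[.5235,.0730,.071]);print("screw predicted",s0)
cv2.imwrite("pics/w3.png",p[:,:,::-1])
import pickle; pickle.dump(m,open("pics/w3.pkl","wb"))
crop(p,160,10,260,200,3,"pics/w3z.png")
E
```

```text
[0.49960079 0.07339513 0.38252077] [0.49855019 0.07456912 0.38278231]
screw predicted [293.36193519 125.6220569 ]
```

View pics/w3z.png

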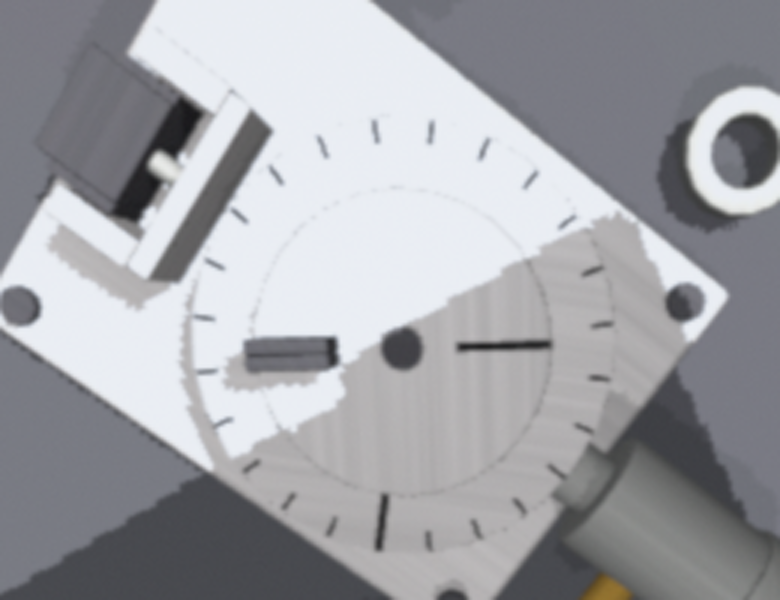

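Run:
```python
from h import *
import pickle
m=pickle.load(open("pics/w3.pkl","rb")); p=cv2.imread("pics/w3.png")[:,:,::-1].copy()
C=dark(p,m,284,304,116,136,.071,100); print("C",C)
c=C[0]
for n,b,z in [("idx",(308,346,115,135),.068),("zero",(276,300,171,195),.062),("tab",(238,275,115,140),.094)]:
    r=dark(p,m,*b,z,100 if n!="tab" else 130); e=r[0]-c
    print(n,r[0].round(4),"len",r[2].round(4),r[3],"rad",np.hypot(*e).round(4),"ang",ang(e).round(2),"dir",ang(r[1]).round(2)%180)
```

```text
C (array([0.52334962, 0.07344152]), array([-0.82864869, -0.55976902]), np.float64(0.012728844421657901), 129)
idx [0.4926 0.0852] len 0.0299 78 rad 0.0329 ang 159.04 dir 158.8
zero [0.5553 0.1255] len 0.0189 38 rad 0.0611 ang 58.51 dir 58.75
tab [0.5537 0.0618] len 0.0279 316 rad 0.0325 ang -20.89 dir 159.83
```

```bash
cat >> h.py <<'E'
Cx=np.array([.5234,.0734]); 
def pose(th,s,z,r=.034):
    t=np.radians(th); er=np.array([np.cos(t),np.sin(t)]); ep=np.array([np.sin(t),-np.cos(t)])
    return np.r_[Cx+r*er-s*ep,z], th-90
E
python3 - <<'E'
from h import *
togo(*pose(-21,.032,.13)); togo(*pose(-21,.032,.083))
E
```

```text
pos [0.5257 0.1382 0.2484] xang -112.65 shift [ 2.76 -5.61 11.83] turn -0.028884594230325446 q6 -1.073
pos [0.5257 0.1382 0.2484] xang -112.65 shift [ 2.76 -5.62 16.53] turn -0.028884594230325446 q6 -1.073
```

Emit:
{"method": "play_rows", "body": {
  "steps": [1.4,-2.8,3,-0.03,1,2.8,-5.6,6,-0.03,1,2.8,-5.6,9,-0.03,1,2.8,-5.6,11.8,-0.03,1,2.8,-5.6,11.8,-0.03,1]
}}

```text
clock: 2.02
eef_pos: [0.5629, 0.0926, 0.1261]
ee_rot: [-0.004, -0.568, 0.823, 0.003]
ft_force: [-1.0, -0.4, -0.4]
grip_width: 0.0001
```

Run:
```python
from h import *
p,d=manip.camera("wrist"); cv2.imwrite("pics/w4.png",p[:,:,::-1])
p,d=manip.camera("scene"); crop(p,240,90,160,130,5,"pics/s4.png")
togo(*pose(-21,.032,.083))
```

```text
pos [0.5653 0.093  0.1314] xang -110.72 shift [ 0.13 -0.19  4.84] turn 0.004942647609016999 q6 -1.193
```

View pics/w4.png

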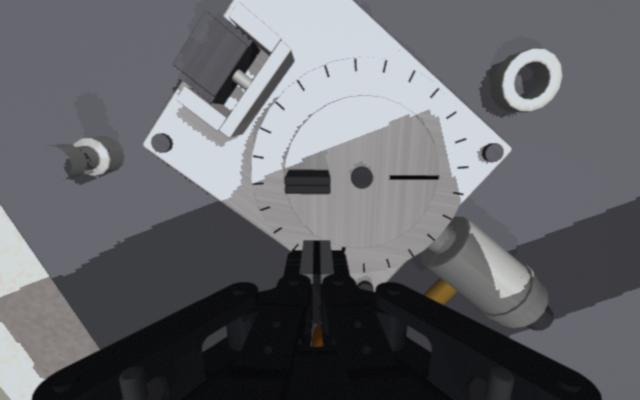

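View pics/s4.png

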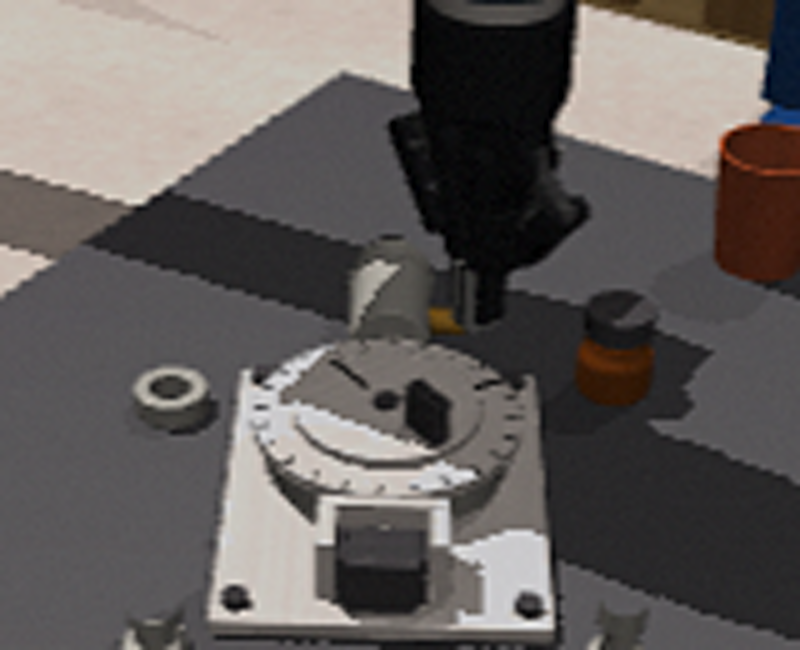

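The fist hangs behind the tab (tab at (307,181) in the wrist view), jar and barrel clear. Descending.

Emit:
{"method": "play_rows", "body": {
  "steps": [0,-0.2,1.5,0,1,0.1,-0.2,3,0,1,0.1,-0.2,4.2,0,1,0.1,-0.2,4.8,0,1,0.1,-0.2,4.8,0,1]
}}

```text
clock: 2.53
eef_pos: [0.5678, 0.091, 0.0841]
ee_rot: [0.0, -0.568, 0.823, -0.0]
ft_force: [-0.5, -1.1, 0.3]
grip_width: 0.0002
```

Run:
```python
from h import *
p,d=manip.camera("wrist"); cv2.imwrite("pics/w5.png",p[:,:,::-1])
togo(*pose(-21,.022,.083))
s=manip.get_state(); print(s['ft_force'])
```

```text
pos [0.5681 0.0909 0.0846] xang -110.74 shift [1.03 0.16 0.16] turn 0.004527457335216235 q6 -1.196
[-0.6795851  -0.19278645  0.17892317]
```

View pics/w5.png

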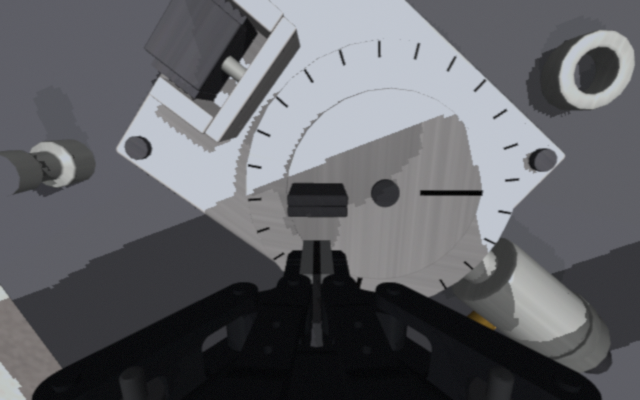

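```bash
cat >> h.py <<'E'
def arc(ths,s=.016,z=.083):
    st,r=tool(); x=r.apply([1,0,0]); a=ang(x)
    for th in ths:
        P,xa=pose(th,s,z); d=r.inv().apply(P-st['eef_pos'])*100
        print(th,d.round(2),np.round(np.radians((a-xa+180)%360-180),3))
E
python3 - <<'E'
from h import *
arc([-21,-24,-28,-33,-38])
E
```

```text
-21 [1.63 0.16 0.16] 0.005
-24 [1.82 0.08 0.16] 0.057
-28 [ 2.06 -0.01  0.16] 0.127
-33 [ 2.38 -0.1   0.16] 0.214
-38 [ 2.7  -0.16  0.16] 0.301
```

Emit:
{"method": "play_rows", "body": {
  "steps": [1,0.16,0.1,0,1,1.6,0.16,0.16,0,1,1.82,0.08,0.16,0.06,1,2.06,0,0.16,0.13,1,2.38,-0.1,0.16,0.21,1]
}}

```text
clock: 3.0
eef_pos: [0.5605, 0.0677, 0.0827]
ee_rot: [0.001, -0.477, 0.879, 0.0]
ft_force: [-0.2, 5.8, 1.8]
grip_width: 0.0001
```

Run:
```python
from h import *
p,d=manip.camera("wrist"); cv2.imwrite("pics/w6.png",p[:,:,::-1])
print(manip.get_state()['ft_force'])
arc([-33,-36,-40,-44,-49,-54])
```

```text
[0.38111738 1.72389292 1.50944664]
-33 [-0.11  0.05 -0.03] -0.007
-36 [ 0.07 -0.03 -0.03] 0.046
-40 [ 0.32 -0.12 -0.03] 0.116
-44 [ 0.57 -0.19 -0.03] 0.185
-49 [ 0.89 -0.26 -0.03] 0.273
-54 [ 1.21 -0.3  -0.04] 0.36
```

View pics/w6.png

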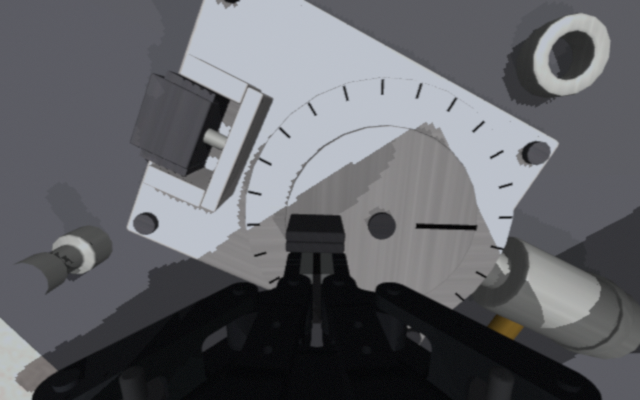

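The tab (315,232) now rides flat against the fingertip and turns. Continuing the arc.

Emit:
{"method": "play_rows", "body": {
  "steps": [0.1,-0.03,0,0.05,1,0.32,-0.12,0,0.12,1,0.57,-0.19,0,0.19,1,0.89,-0.26,0,0.27,1,1.21,-0.3,0,0.36,1]
}}

```text
clock: 3.47
eef_pos: [0.5569, 0.0558, 0.0826]
ee_rot: [0.001, -0.313, 0.95, 0.0]
ft_force: [1.2, 3.9, 1.9]
grip_width: 0.0
```

Run:
```python
from h import *
print(manip.get_state()['ft_force'])
arc([-54,-57,-61,-65,-70,-75])
```

```text
[1.21098165 3.87926653 1.85219866]
-54 [ 0.08 -0.   -0.04] 0.008
-57 [ 0.26 -0.08 -0.04] 0.06
-61 [ 0.51 -0.17 -0.04] 0.13
-65 [ 0.76 -0.24 -0.04] 0.2
-70 [ 1.08 -0.31 -0.04] 0.287
-75 [ 1.41 -0.34 -0.04] 0.374
```

Emit:
{"method": "play_rows", "body": {
  "steps": [0.26,-0.08,-0.1,0.06,1,0.51,-0.17,-0.1,0.13,1,0.76,-0.24,-0.1,0.2,1,1.08,-0.31,-0.1,0.29,1,1.41,-0.34,-0.1,0.37,1]
}}

```text
clock: 3.88
eef_pos: [0.5477, 0.0446, 0.0834]
ee_rot: [0.001, -0.132, 0.991, 0.0]
ft_force: [3.0, 4.2, -0.6]
grip_width: -0.0001
```

Run:
```python
from h import *
print(manip.get_state()['ft_force'])
p,d=manip.camera("wrist"); cv2.imwrite("pics/w7.png",p[:,:,::-1])
arc([-75,-79,-83,-88,-93,-98],z=.084)
```

```text
[ 3.03009287  4.23528195 -0.56828928]
-75 [-0.06  0.02 -0.06] -0.002
-79 [ 0.18 -0.08 -0.06] 0.068
-83 [ 0.43 -0.17 -0.06] 0.138
-88 [ 0.74 -0.25 -0.07] 0.225
-93 [ 1.07 -0.31 -0.07] 0.312
-98 [ 1.39 -0.33 -0.07] 0.399
```

View pics/w7.png

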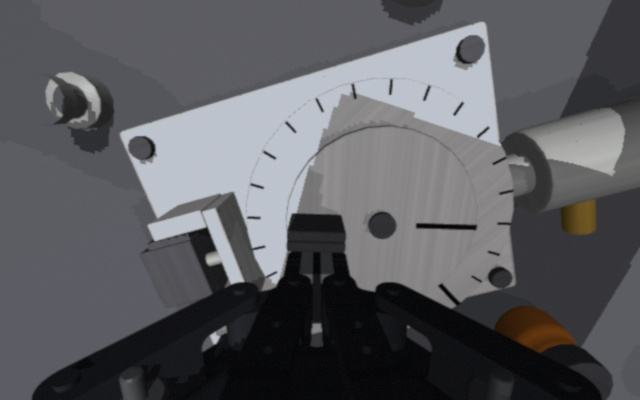

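Index line at (446,226), zero line at (450,293), both visible; about 45° remain. Continuing.

Emit:
{"method": "play_rows", "body": {
  "steps": [0.18,-0.08,-0.06,0.07,1,0.43,-0.17,-0.06,0.14,1,0.74,-0.25,-0.06,0.22,1,1.07,-0.31,-0.06,0.31,1,1.39,-0.33,-0.06,0.4,1]
}}

```text
clock: 4.35
eef_pos: [0.5353, 0.0375, 0.0839]
ee_rot: [0.001, 0.067, 0.998, 0.0]
ft_force: [3.7, 2.7, -1.6]
grip_width: 0.0001
```

Run:
```python
from h import *
print(manip.get_state()['ft_force'])
arc([-98,-101,-104,-107,-110,-112],z=.084)
```

```text
[ 3.6648938   2.71254064 -1.6152259 ]
-98 [ 0.08 -0.01 -0.01] 0.006
-101 [ 0.26 -0.09 -0.01] 0.059
-104 [ 0.44 -0.16 -0.01] 0.111
-107 [ 0.63 -0.22 -0.01] 0.163
-110 [ 0.82 -0.27 -0.01] 0.216
-112 [ 0.95 -0.29 -0.01] 0.251
```

Emit:
{"method": "play_rows", "body": {
  "steps": [0.26,-0.09,0,0.06,1,0.44,-0.16,0,0.11,1,0.63,-0.22,0,0.16,1,0.82,-0.27,0,0.22,1,0.82,-0.27,0,0.22,1]
}}

```text
clock: 4.77
eef_pos: [0.5263, 0.0358, 0.0839]
ee_rot: [0.001, 0.175, 0.985, -0.0]
ft_force: [2.4, 1.2, 0.7]
grip_width: -0.0003
```

Run:
```python
from h import *
import pickle
print(manip.get_state()['ft_force'])
for i in range(2):
    m=manip.camera_model("wrist");p,d=manip.camera("wrist")
print(m['eye'],manip.camera_model("wrist")['eye'])
cv2.imwrite("pics/w8.png",p[:,:,::-1]); pickle.dump(m,open("pics/w8.pkl","wb"))
p,d=manip.camera("top"); crop(p,210,150,155,125,5,"pics/t8.png")
print("C px",px(m,[*Cx,.071]))
arc([-110],z=.084)
```

```text
[2.39218628 1.210067   0.69430086]
[0.46046962 0.05984445 0.21812003] [0.46048232 0.05982807 0.21805327]
C px [383.39549578 226.12011586]
-110 [-0.04  0.03 -0.03] -0.0
```

View pics/w8.png

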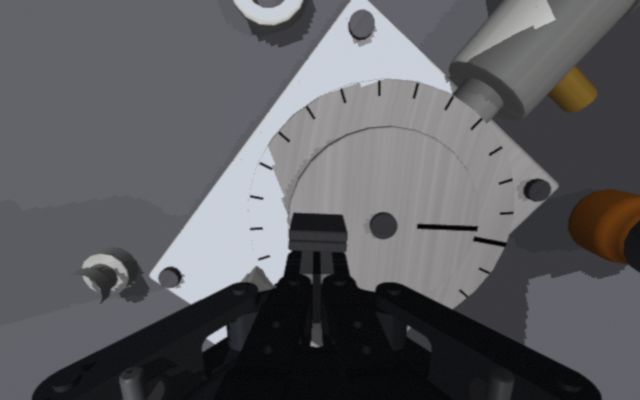

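```bash
cat >> h.py <<'E'
def meas(p,m,bi,bz,thr=75):
    C=dark(p,m,368,398,211,241,.071,thr+15); print("C",C[0].round(4),C[3])
    R={}
    for n,b,z in [("idx",bi,.068),("zero",bz,.062)]:
        r=dark(p,m,*b,z,thr); e=r[0]-C[0]; D=r[1] if r[1]@e>0 else -r[1]
        print(n,"len",r[2].round(4),r[3],"rad",np.hypot(*e).round(4),"ang",ang(e).round(2),"dir",ang(D).round(2)); R[n]=ang(e),ang(D)
    print("idx-zero",R['idx'][0]-R['zero'][0],R['idx'][1]-R['zero'][1])
E
python3 - <<'E'
from h import *
import pickle
m=pickle.load(open("pics/w8.pkl","rb")); p=cv2.imread("pics/w8.png")[:,:,::-1].copy()
g=cv2.cvtColor(p,cv2.COLOR_RGB2GRAY); print(g[220:250,450]); print(g[228:255,490])
meas(p,m,(412,481,218,235),(470,512,234,252))
E
```

```text
[142 142 141 141 126  69  17   5  10  49 103 131 139 138 139 139 138 139
 138 138 138 139 138 139 138 138 139 140 139 139]
[139 138 138 138 137 137 136 136 137 135 124  77  29   5   7  35  82 125
 135 135 134 134 134 134 133 132 133]
C [0.5228 0.0733] 580
idx len 0.0314 300 rad 0.0343 ang 66.47 dir 67.54
zero len 0.0231 246 rad 0.0669 ang 58.39 dir 58.99
idx-zero 8.070850706139595 8.54239917563391
```

View pics/t8.png

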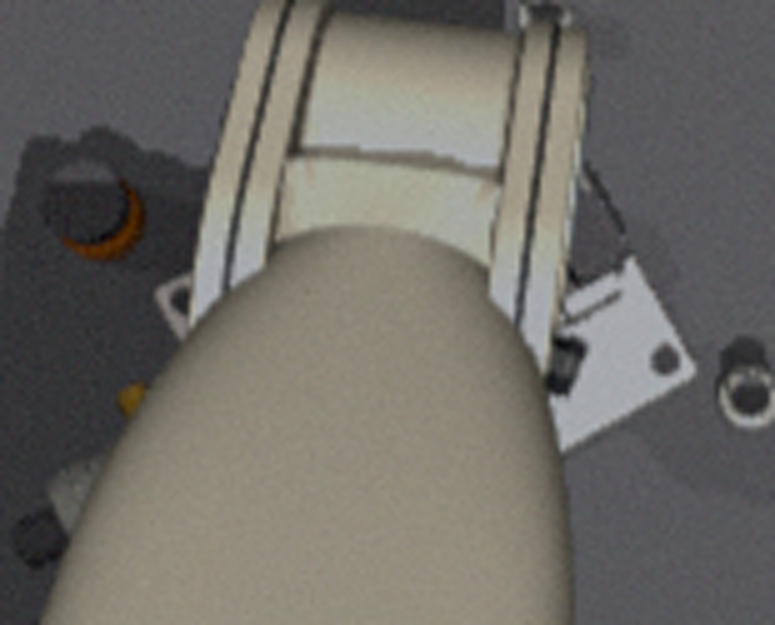

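Run:
```python
from h import *
import pickle
m=pickle.load(open("pics/w8.pkl","rb")); p=cv2.imread("pics/w8.png")[:,:,::-1].copy()
crop(p,400,200,130,70,6,"pics/w8z.png")
meas(p,m,(412,479,218,235),(472,505,232,252),60)
meas(p,m,(412,479,218,235),(476,500,232,252),60)
```

```text
C [0.5228 0.0733] 551
idx len 0.0307 239 rad 0.0344 ang 66.44 dir 67.56
zero len 0.0179 124 rad 0.0625 ang 58.29 dir 58.4
idx-zero 8.143416463317614 9.161778744549565
C [0.5228 0.0733] 551
idx len 0.0307 239 rad 0.0344 ang 66.44 dir 67.56
zero len 0.0141 96 rad 0.0615 ang 58.3 dir 58.22
idx-zero 8.132936981057682 9.34037054763462
```

View pics/w8z.png

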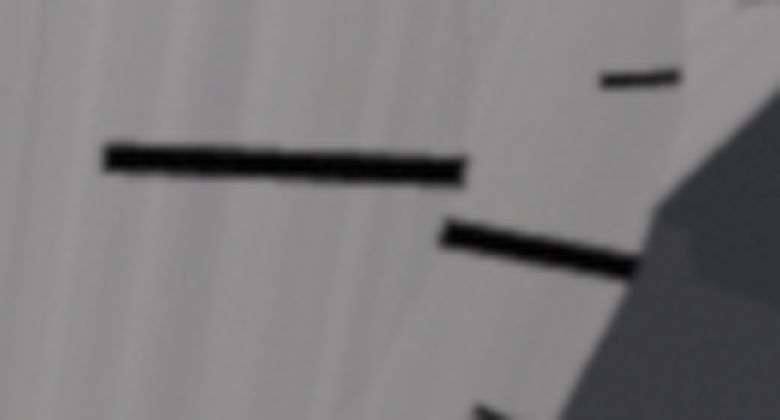

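Run:
```python
from h import *
arc([-110,-112,-114,-116,-117.5],z=.084)
```

```text
-110 [-0.04  0.03 -0.03] -0.0
-112 [ 0.08 -0.03 -0.03] 0.035
-114 [ 0.2  -0.08 -0.03] 0.07
-116 [ 0.33 -0.12 -0.03] 0.105
-117.5 [ 0.42 -0.15 -0.03] 0.131
```

Emit:
{"method": "play_rows", "body": {
  "steps": [0.08,-0.03,0,0.035,1,0.2,-0.08,0,0.07,1,0.33,-0.12,0,0.105,1,0.42,-0.15,0,0.13,1,0.42,-0.15,0,0.13,1]
}}

```text
clock: 5.33
eef_pos: [0.5216, 0.036, 0.0834]
ee_rot: [0.0, 0.239, 0.971, -0.0]
ft_force: [2.5, -1.9, 1.2]
grip_width: -0.0002
```

```bash
cat >> h.py <<'E'
Cx=np.array([.5234,.0734])
def meas2(p,m,bi,bz,thr=60):
    R={}
    L={}
    for n,b,z in [("idx",bi,.068),("zero",bz,.062)]:
        r=dark(p,m,*b,z,thr); e=r[0]-Cx; D=r[1] if r[1]@e>0 else -r[1]
        print(n,"len",r[2].round(4),r[3],"rad",np.hypot(*e).round(4),"ang",ang(e).round(2),"dir",ang(D).round(2)); R[n]=ang(e),ang(D); L[n]=r
    c=L['idx'][0]; D=L['idx'][1]; e=c-Cx; D=D if D@e>0 else -D; w=L['zero'][0]-c
    print("idx-zero",R['idx'][0]-R['zero'][0],R['idx'][1]-R['zero'][1],"joined",R['idx'][0]-ang(w), "w dir",ang(w))
E
python3 - <<'E'
from h import *
import pickle
for i in range(2):
    m=manip.camera_model("wrist");p,d=manip.camera("wrist")
cv2.imwrite("pics/w9.png",p[:,:,::-1]); pickle.dump(m,open("pics/w9.pkl","wb"))
crop(p,350,180,170,100,4,"pics/w9z.png")
print(manip.get_state()['ft_force'])
m8=pickle.load(open("pics/w8.pkl","rb")); p8=cv2.imread("pics/w8.png")[:,:,::-1].copy()
meas2(p8,m8,(412,479,218,235),(472,505,232,252))
E
```

```text
[ 1.71233767 -2.24559765  1.12011444]
idx len 0.0307 239 rad 0.034 ang 67.29 dir 67.56
zero len 0.0179 124 rad 0.0621 ang 58.71 dir 58.4
idx-zero 8.578836494138237 9.161778744549565 joined 18.700770261823976 w dir 48.58700228090643
```

View pics/w9z.png

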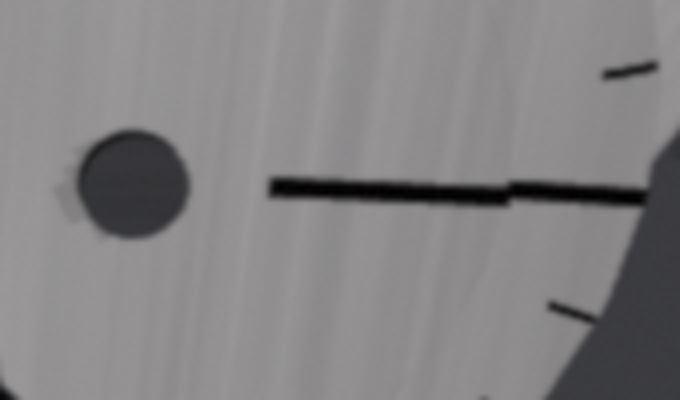

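Run:
```python
from h import *
import pickle
m=pickle.load(open("pics/w9.pkl","rb")); p=cv2.imread("pics/w9.png")[:,:,::-1].copy()
for t in (60,90):
    meas2(p,m,(412,475,215,240),(479,508,215,240),t)
s=dark(p,m,368,398,211,241,.071,90); print(s[0])
# pixel check: step at z planes
a=plane(m,350+505/4,180+197/4,.068);b=plane(m,350+515/4,180+190/4,.062); print((a[:2]-Cx),ang(a[:2]-Cx),(b[:2]-Cx),ang(b[:2]-Cx))
```

```text
idx len 0.0296 233 rad 0.0334 ang 59.76 dir 59.83
zero len 0.0156 115 rad 0.0617 ang 58.7 dir 59.17
idx-zero 1.0620802941513219 0.6655273933924164 joined 2.3166912929316936 w dir 57.44111264914765
idx len 0.0302 317 rad 0.0334 ang 59.74 dir 60.05
zero len 0.0159 152 rad 0.0618 ang 58.69 dir 57.94
idx-zero 1.0522315552261148 2.10579809181845 joined 2.2913875307940472 w dir 57.447114517101106
[0.52278839 0.07340699]
[0.02503542 0.04255225] 59.52977124001327 [0.02826367 0.04599692] 58.43057239024246
```

Run:
```python
from h import *
arc([-117.5,-118.5],z=.084)
```

```text
-117.5 [-0.05 -0.01 -0.08] -0.0
-118.5 [ 0.01 -0.03 -0.08] 0.017
```

Emit:
{"method": "play_rows", "body": {
  "steps": [0.03,0,0,0.008,1,0.06,-0.01,0,0.017,1,0.06,-0.01,0,0.017,1,0.06,-0.01,0,0.017,1,0.06,-0.01,0,0.017,1]
}}

```text
clock: 5.85
eef_pos: [0.5208, 0.0365, 0.0831]
ee_rot: [-0.0, 0.247, 0.969, -0.0]
ft_force: [1.8, -1.8, 1.4]
grip_width: -0.0002
```

Run:
```python
from h import *
import pickle
for i in range(2):
    m=manip.camera_model("wrist");p,d=manip.camera("wrist")
cv2.imwrite("pics/w10.png",p[:,:,::-1]); pickle.dump(m,open("pics/w10.pkl","wb"))
crop(p,350,180,170,100,4,"pics/w10z.png")
for t in (60,90): meas2(p,m,(412,475,215,240),(479,508,215,240),t)
arc([-118.5],z=.084)
```

```text
idx len 0.03 234 rad 0.0337 ang 58.25 dir 58.55
zero len 0.0156 112 rad 0.0617 ang 58.67 dir 59.11
idx-zero -0.41608926601018936 -0.5550015543384959 joined -0.9171628349427721 w dir 59.16974418486538
idx len 0.0302 311 rad 0.0335 ang 58.19 dir 58.47
zero len 0.0157 152 rad 0.0616 ang 58.7 dir 58.15
idx-zero -0.5193473212903754 0.32346883470180643 joined -1.1374597805221356 w dir 59.323027913840406
-118.5 [-0.07 -0.03 -0.09] -0.001
```

View pics/w10z.png

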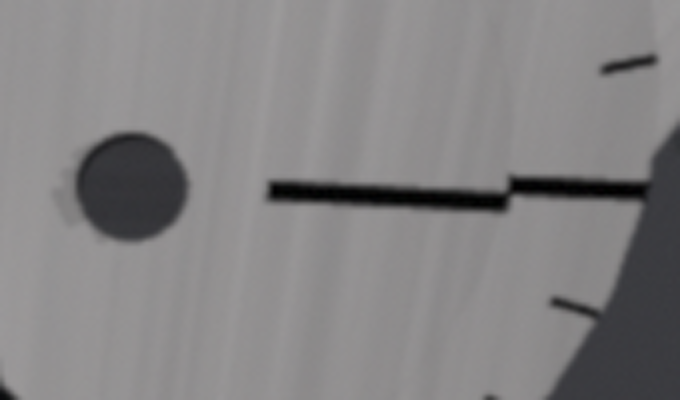

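Index now within about half a degree of zero by oblique rays. I'll back the finger off and check from straight above, where parallax vanishes.

Emit:
{"method": "play_rows", "body": {
  "steps": [-0.7,0,0,0,1,-1.5,0,-1,0,1,-3,0,-4,0,1,-4.5,0,-7,0,1,-5.3,0,-9,0,1]
}}

```text
clock: 6.37
eef_pos: [0.5688, 0.0106, 0.1752]
ee_rot: [0.001, 0.247, 0.969, 0.0]
ft_force: [-0.2, 0.6, 0.8]
grip_width: -0.0003
```

Emit:
{"method": "play_rows", "body": {
  "steps": [0,0,0,0,1,0,0,0,0,1,0,0,0,0,1,0,0,0,0,1,0,0,0,0,1]
}}

```text
clock: 6.78
eef_pos: [0.5665, 0.0115, 0.172]
ee_rot: [-0.001, 0.247, 0.969, -0.0]
ft_force: [-0.4, -0.1, 0.1]
grip_width: 0.0001
```

Run:
```python
from h import *
import pickle
m=manip.camera_model("wrist");p,d=manip.camera("wrist")
print(m['eye'],manip.camera_model("wrist")['eye'],"C px",px(m,[*Cx,.068]))
cv2.imwrite("pics/w11.png",p[:,:,::-1]); pickle.dump(m,open("pics/w11.pkl","wb"))
```

```text
[0.50542215 0.04477673 0.30649492] [0.50552624 0.04475269 0.30668822] C px [361.62442367 119.46522017]
```

View pics/w11.png

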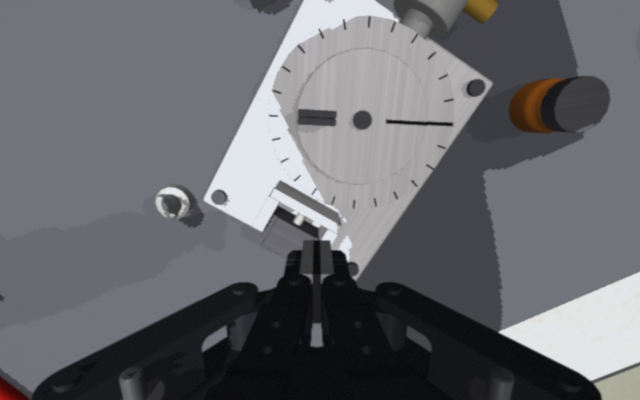

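Run:
```python
from h import *
import pickle
m=pickle.load(open("pics/w11.pkl","rb")); p=cv2.imread("pics/w11.png")[:,:,::-1].copy()
crop(p,350,95,120,60,6,"pics/w11z.png")
g=255-cv2.cvtColor(p,cv2.COLOR_RGB2GRAY).astype(float)
# subpixel column centroids of the line
rows=[]
for u in range(386,453):
    c=g[112:134,u]; c=np.clip(c-np.median(c)-15,0,None); v=(c*np.arange(112,134)).sum()/c.sum(); rows.append((u,v))
rows=np.array(rows)
def pts(sel,z): return np.array([plane(m,u,v,z)[:2] for u,v in sel])
I=pts(rows[(rows[:,0]>=389)&(rows[:,0]<=424)],.068); Z=pts(rows[(rows[:,0]>=431)&(rows[:,0]<=449)],.062)
for P in (I,Z):
    c=P.mean(0); D=np.linalg.svd(P-c)[2][0]; D=D if D@(c-Cx)>0 else -D; print(c,np.hypot(*(c-Cx)),ang(c-Cx),ang(D))
    n=np.array([-D[1],D[0]]); print(" resid mm",(abs((P-c)@n)*1000).max())
ci=I.mean(0);D=np.linalg.svd(I-ci)[2][0]; D=D if D@(ci-Cx)>0 else -D; n=np.array([-D[1],D[0]])
print("zero offsets from index line mm (left +)",((Z-ci)@n*1000).round(2))
print(rows[::6])
s=dark(p,m,350,374,108,132,.071,100); print("screw",s[0],s[3]); print([ang(P.mean(0)-s[0]) for P in (I,Z)])
```

```text
[0.54132306 0.10226145] 0.03397380989565952 58.15957513875009 58.43155373693868
 resid mm 0.06038241472305566
[0.55549049 0.12607522] 0.06168045127149397 58.64963042124923 59.06335673210179
 resid mm 0.07842284186969277
zero offsets from index line mm (left +) [0.39 0.32 0.33 0.36 0.4  0.37 0.3  0.3  0.34 0.37 0.39 0.41 0.43 0.47
 0.51 0.5  0.45 0.43 0.46]
[[386.         121.09784736]
 [392.         121.43580247]
 [398.         121.63589744]
 [404.         122.03733956]
 [410.         122.43264249]
 [416.         122.63204005]
 [422.         123.04136253]
 [428.         122.88235294]
 [434.         123.16708229]
 [440.         123.48262032]
 [446.         123.64566929]
 [452.         123.89873418]]
screw [0.52332248 0.07305072] 267
[np.float64(58.357309606360936), np.float64(58.75635361494489)]
```

View pics/w11z.png

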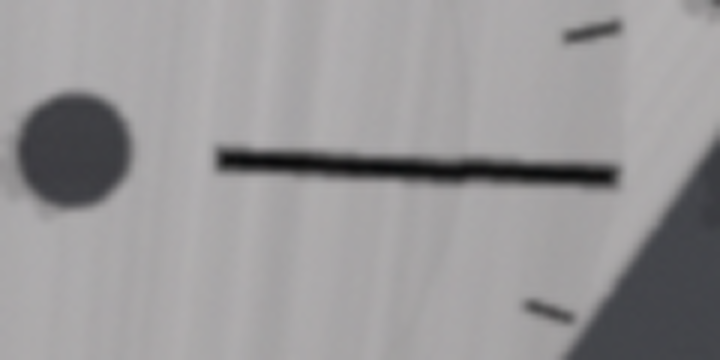

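Seen from nearly above, index and zero run into one another: residual −0.4° (0.4 mm at the rim, line width 2.8 mm), good. Now the lock: get the unit's yaw and the slide pose.

Run:
```python
from h import *
import pickle
m=manip.camera_model("top")
c=[plane(m,*c2(u,v),.032)[:2] for u,v in [(530,88),(693,378),(317,586),(155,296)]]
for i in range(4):
    e=c[(i+1)%4]-c[i]; print("edge",c[i].round(4),np.hypot(*e).round(4),ang(e).round(2))
mid=np.mean(c,0); print(mid, "expected from yaw30:",Cx+.025*np.array([np.cos(np.radians(-60)),np.sin(np.radians(-60))]))
mw=pickle.load(open("pics/w3.pkl","rb")); f=lambda u,v,z:plane(mw,*c2(u,v,160,10,3),z)[:2]
for n,a,b,z in [("slide outer top edge",(93,42),(37,143),.065),("lock wall inner",(250,120),(160,270),.068)]:
    pass
A,B=f(93,42,.065),f(37,143,.065); print("slide outer top edge",A,B,np.hypot(*(A-B)),ang(A-B),"dist",np.hypot(*((A+B)/2-Cx)),ang((A+B)/2-Cx))
for n,u,v in [("fit1",319,149),("fit2",361,226)]:
    P=plane(m,u,v,.06)[:2]; e=P-Cx; y=np.radians(30); print(n,P,"unit xy",e@[np.cos(y),np.sin(y)],e@[-np.sin(y),np.cos(y)])
```

```text
edge [0.6634 0.0032] 0.1693 -149.56
edge [ 0.5174 -0.0826] 0.2115 120.54
edge [0.4099 0.0996] 0.1656 31.9
edge [0.5505 0.1872] 0.2158 -58.46
[0.53526532 0.05186768] expected from yaw30: [0.5359     0.05174936]
slide outer top edge [ 0.57457858 -0.0474541 ] [ 0.6049057 -0.0291827] 0.03540590120774281 -148.93199094755215 dist 0.12993182692357538 -59.29673494173407
fit1 [ 0.70337931 -0.00394183] unit xy 0.1171957452358876 -0.15696964250908807
fit2 [ 0.51328224 -0.1114569 ] unit xy -0.10119068661768797 -0.15503188793318443
```

```bash
cat >> h.py <<'E'
def lk(dist,z,a=-59.3): t=np.radians(a); return np.r_[Cx+dist*np.array([np.cos(t),np.sin(t)]),z],a+180
E
python3 - <<'E'
from h import *
togo(*lk(.165,.14));
E
```

```text
pos [0.5667 0.0114 0.1722] xang 151.42 shift [-7.42 -5.06  3.21] turn 0.5361812213617163 q6 0.371
```

Emit:
{"method": "play_rows", "body": {
  "steps": [-2.5,-1.7,0,0.12,1,-5,-3.4,1,0.24,1,-7.4,-5.1,2,0.36,1,-7.4,-5.1,3.2,0.48,1,-7.4,-5.1,3.2,0.54,1]
}}

```text
clock: 7.25
eef_pos: [0.6072, -0.0703, 0.1379]
ee_rot: [-0.002, 0.5, 0.866, -0.001]
ft_force: [0.5, -0.3, 0.8]
grip_width: -0.0003
```

Run:
```python
from h import *
p,d=manip.camera("wrist");m=manip.camera_model("wrist"); p,d=manip.camera("wrist"); cv2.imwrite("pics/w12.png",p[:,:,::-1])
print(px(m,lk(.132,.065)[0]))
togo(*lk(.165,.051))
```

```text
[318.23064077 170.33625604]
pos [ 0.6074 -0.0693  0.1399] xang 120.38 shift [0.04 0.07 8.89] turn -0.005628559517949605 q6 0.79
```

View pics/w12.png

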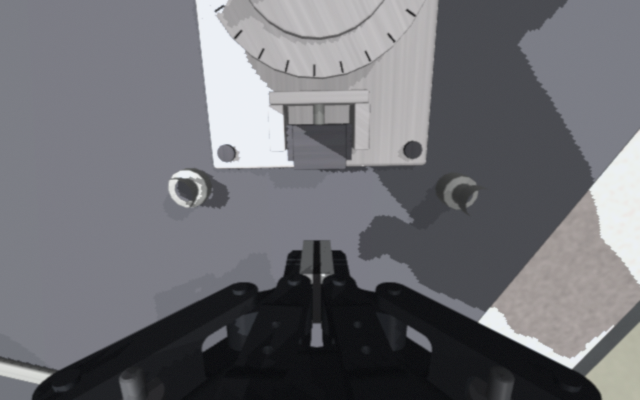

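The slide (outer edge (320,170)) is centred ahead of the fist, fittings at (188,188) and (460,193) well to the sides. Descending.

Emit:
{"method": "play_rows", "body": {
  "steps": [0,0.1,2.5,0,1,0,0.1,5,0,1,0,0.1,7.5,0,1,0,0.1,8.8,0,1,0,0.1,8.8,0,1]
}}

```text
clock: 7.77
eef_pos: [0.6071, -0.0677, 0.0504]
ee_rot: [-0.002, 0.495, 0.869, -0.001]
ft_force: [-0.2, 0.0, 0.9]
grip_width: -0.0
```

Run:
```python
from h import *
p,d=manip.camera("wrist"); cv2.imwrite("pics/w13.png",p[:,:,::-1])
print(manip.get_state()['ft_force']);
for D in (.145,.143,.129): togo(*lk(D,.051))
```

```text
[ 0.33678902 -0.6189667   0.77735992]
pos [ 0.608  -0.0679  0.0522] xang 120.62 shift [ 1.97 -0.06  0.13] turn -0.0014287039804677711 q6 0.788
pos [ 0.608  -0.0679  0.0522] xang 120.62 shift [ 2.17 -0.06  0.13] turn -0.0014287039804677711 q6 0.788
pos [ 0.608  -0.0679  0.0522] xang 120.62 shift [ 3.57 -0.06  0.13] turn -0.0014287039804677711 q6 0.788
```

View pics/w13.png

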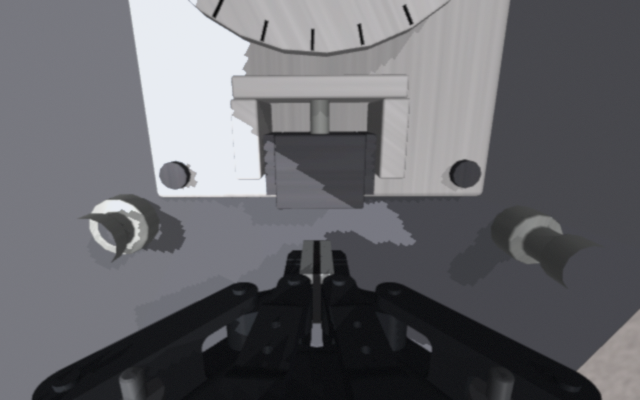

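Emit:
{"method": "play_rows", "body": {
  "steps": [1.2,-0.1,0,0,1,2.0,-0.1,0,0,1,2.4,-0.1,0,0,1,2.7,-0.1,0,0,1,3.0,-0.1,0,0,1]
}}

```text
clock: 8.23
eef_pos: [0.5931, -0.043, 0.0543]
ee_rot: [0.001, 0.496, 0.868, 0.0]
ft_force: [1.6, -2.1, 2.1]
grip_width: 0.0005
```

Run:
```python
from h import *
p,d=manip.camera("wrist"); cv2.imwrite("pics/w14.png",p[:,:,::-1])
print(manip.get_state()['ft_force']);
togo(*lk(.129,.051))
```

```text
[0.57823885 0.52626139 1.05112607]
pos [ 0.5929 -0.0426  0.0541] xang 120.5 shift [ 0.62 -0.05  0.31] turn -0.003527586201061677 q6 0.826
```

View pics/w14.png

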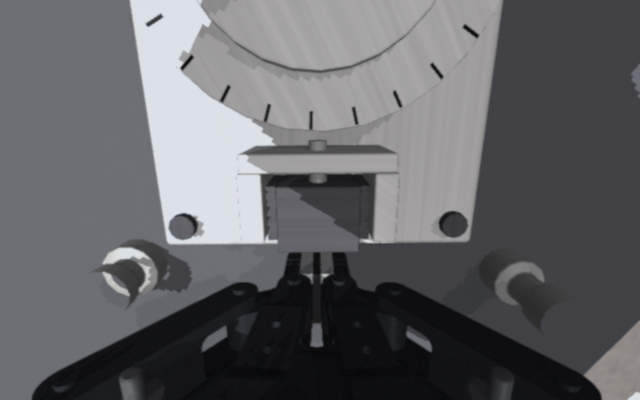

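The slide (317,215) is moving in; its rod emerges through the wall at (318,145). Continuing gently.

Emit:
{"method": "play_rows", "body": {
  "steps": [0.15,0,0.2,0,1,0.3,0,0.2,0,1,0.4,0,0.2,0,1,0.5,0,0.2,0,1,0.5,0,0.2,0,1]
}}

```text
clock: 8.7
eef_pos: [0.5903, -0.0388, 0.0511]
ee_rot: [-0.0, 0.496, 0.868, 0.0]
ft_force: [1.3, -2.1, 0.1]
grip_width: 0.0
```

Run:
```python
from h import *
p,d=manip.camera("wrist"); cv2.imwrite("pics/w15.png",p[:,:,::-1])
print(manip.get_state()['ft_force']);
togo(*lk(.129,.051))
```

```text
[ 1.42101043 -0.09464212  1.20377858]
pos [ 0.5902 -0.0388  0.0511] xang 120.47 shift [ 0.16 -0.02  0.01] turn -0.00407381377035417 q6 0.831
```

View pics/w15.png

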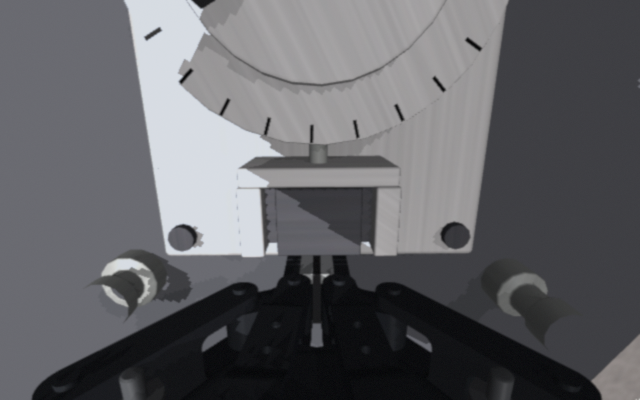

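Nearly flush, but force is still only friction level. Pushing until the stop is felt.

Emit:
{"method": "play_rows", "body": {
  "steps": [0.1,0,0,0,1,0.2,0,0,0,1,0.3,0,0,0,1,0.3,0,0,0,1,0.3,0,0,0,1]
}}

```text
clock: 9.17
eef_pos: [0.5897, -0.0379, 0.0512]
ee_rot: [0.001, 0.497, 0.868, -0.001]
ft_force: [6.5, -8.7, -2.5]
grip_width: 0.0002
```

Run:
```python
from h import *
print(manip.get_state()['ft_force']);
togo(*lk(.129,.051))
```

```text
[ 6.49900833 -8.67293675 -2.5259826 ]
pos [ 0.5897 -0.0379  0.0512] xang 120.4 shift [ 0.05 -0.02  0.02] turn -0.005211903778355316 q6 0.835
```

Emit:
{"method": "play_rows", "body": {
  "steps": [0.1,0,0,0,1,0.2,0,0,0,1,0.3,0,0,0,1,0.3,0,0,0,1,0.3,0,0,0,1]
}}

```text
clock: 9.58
eef_pos: [0.5896, -0.0378, 0.0513]
ee_rot: [0.004, 0.498, 0.867, -0.002]
ft_force: [11.2, -19.9, -7.9]
grip_width: 0.0
```

Run:
```python
from h import *
print(manip.get_state()['ft_force']);
togo(*lk(.129,.051))
```

```text
[ 11.20341512 -19.86861632  -7.88394681]
pos [ 0.5896 -0.0378  0.0513] xang 120.3 shift [ 0.04 -0.02  0.03] turn -0.006930182820307559 q6 0.839
```

Force doubled with no further travel: the slide is on its stop. Backing off, rising, then a look at everything.

Emit:
{"method": "play_rows", "body": {
  "steps": [-0.6,0,0,0,1,-1.5,0,0,0,1,-2.5,0,-1,0,1,-3,0,-4,0,1,-3,0,-8,0,1]
}}

```text
clock: 10.0
eef_pos: [0.6009, -0.06, 0.1289]
ee_rot: [-0.003, 0.497, 0.868, -0.001]
ft_force: [1.3, 0.0, -0.2]
grip_width: 0.0002
```

Run:
```python
from h import *
# viewing pose: as for w11
togo([.5667,.0114,.20],151.4)
```

```text
pos [ 0.6009 -0.06    0.1289] xang 120.43 shift [ 7.92  0.63 -7.07] turn -0.5406005126002922 q6 0.801
```

Emit:
{"method": "play_rows", "body": {
  "steps": [0,0,-3,0,1,2,0.2,-5,-0.12,1,4,0.4,-7,-0.24,1,6,0.6,-7,-0.36,1,8,0.6,-7,-0.48,1]
}}

```text
clock: 10.42
eef_pos: [0.567, 0.0132, 0.2023]
ee_rot: [0.001, 0.273, 0.962, 0.0]
ft_force: [0.6, 0.6, 0.0]
grip_width: -0.0002
```

Emit:
{"method": "play_rows", "body": {
  "steps": [0,0,0,-0.06,1,0,0,0,-0.06,1,0,0,0,-0.06,1,0,0,0,-0.06,1,0,0,0,-0.06,1]
}}

```text
clock: 10.83
eef_pos: [0.5672, 0.012, 0.2008]
ee_rot: [-0.0, 0.248, 0.969, 0.0]
ft_force: [0.4, -0.0, -0.5]
grip_width: -0.0002
```

Run:
```python
from h import *
import pickle
m=manip.camera_model("wrist");p,d=manip.camera("wrist")
print(m['eye'],"C px",px(m,[*Cx,.068]))
cv2.imwrite("pics/w16.png",p[:,:,::-1]); pickle.dump(m,open("pics/w16.pkl","wb"))
p,d=manip.camera("scene"); crop(p,240,90,160,130,5,"pics/s16.png")
p,d=manip.camera("top"); cv2.imwrite("pics/t16.png",p[:,:,::-1])
```

```text
[0.50588132 0.04546864 0.33522662] C px [355.68916559 118.43761587]
```

View pics/w16.png

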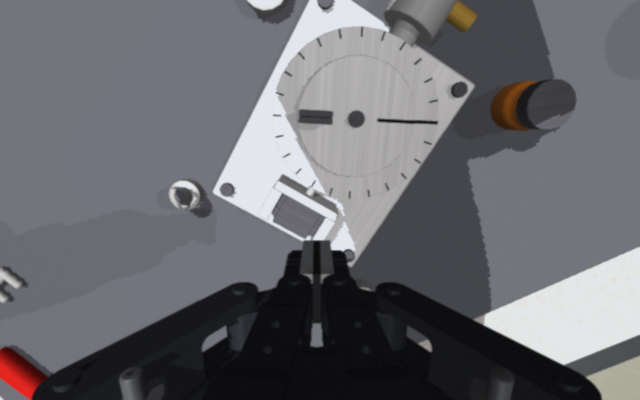

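View pics/s16.png

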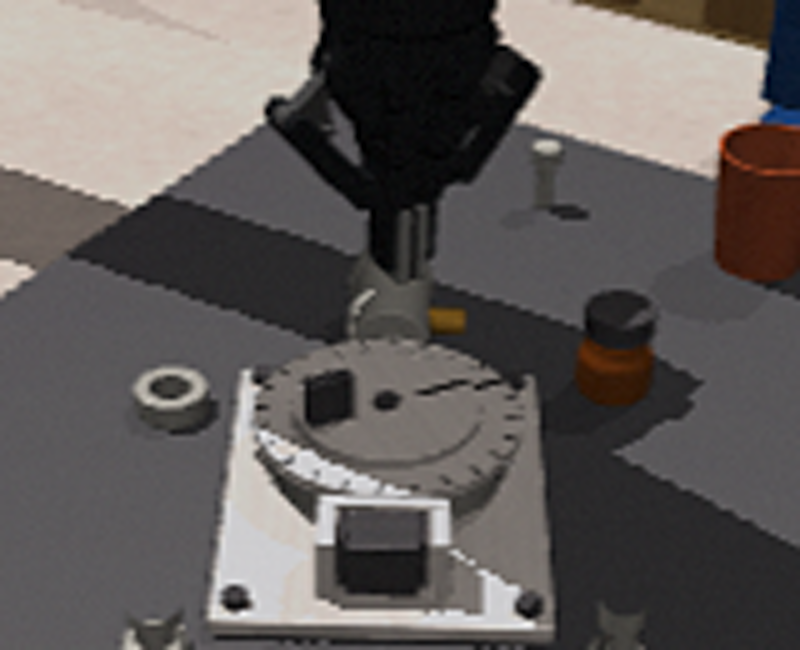

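The dial line runs straight into the zero line at (378–437, 121) and the slide at (299,215) sits between the cheeks; loose parts are where they were. A numeric check:

Run:
```python
from h import *
import pickle
m=pickle.load(open("pics/w16.pkl","rb")); p=cv2.imread("pics/w16.png")[:,:,::-1].copy()
crop(p,250,165,110,85,7,"pics/w16z.png")
g=255-cv2.cvtColor(p,cv2.COLOR_RGB2GRAY).astype(float); rows=[]
for u in range(380,438):
    c=g[112:132,u]; c=np.clip(c-np.median(c)-15,0,None); rows.append((u,(c*np.arange(112,132)).sum()/c.sum()))
rows=np.array(rows)
pts=lambda a,b,z:np.array([plane(m,u,v,z)[:2] for u,v in rows if a<=u<=b])
for n,P in (("idx",pts(382,411,.068)),("zero",pts(418,435,.062))):
    c=P.mean(0); D=np.linalg.svd(P-c)[2][0]; D=D*np.sign(D@(c-Cx)); print(n,np.hypot(*(c-Cx)),ang(c-Cx),ang(D))
```

```text
idx 0.03456999013510849 58.151325081442955 58.3809735849711
zero 0.06206363991348117 58.68387486950697 58.68208493566768
```

View pics/w16z.png

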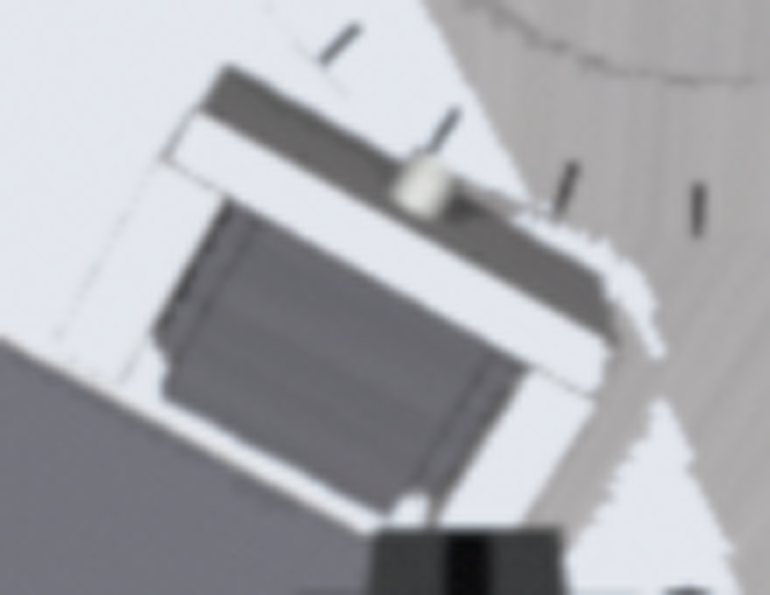

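View pics/t16.png

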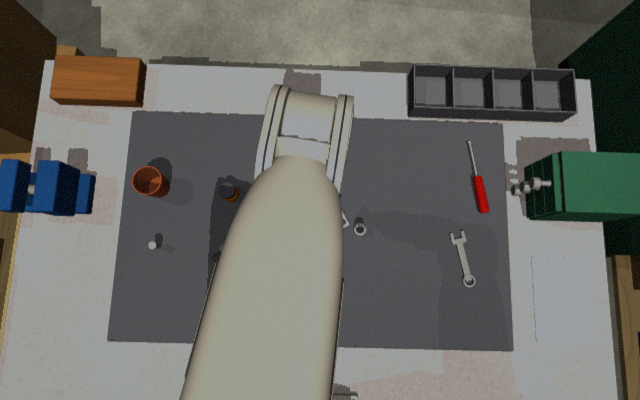

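```bash
python3 -c "
from plant import manip
print(manip.get_state()['ft_force']); print(manip.close_job())"
```

```text
[ 0.30731172  0.0764054  -0.84722894]
the job is handed in; nothing more can be done
None
```

The dial is turned to the zero line, the lock slide is fully home, and the job is handed in at about 11 s with the robot clear of everything.

- **Dial:** I pushed one flat side of the tab clockwise about 101° with the shut fingertips. In the last near-vertical wrist view, after the lock was pushed, the index line is 0.3–0.5° past the zero line. That is about 0.4 mm at the rim, on a line 2.8 mm wide, and I left it there.
- **Scale ring:** The zero line measured 58.5–58.7° before and after, so the ring did not shift.
- **Lock slide:** I pushed its outer face until it met the stop. The force rose from about 2 N to 23 N with no further travel. The last wrist view shows the face flush with both cheek ends.
- **Loose parts:** Most of them look unmoved in the last pictures. The arm hid part of the top view, so I judged those parts from the wrist and scene cameras.
- **Disagreement:** The first oblique wrist views put the index-to-zero difference anywhere from −0.9° to +0.3° depending on how I fitted the lines, because of parallax. I relied on the two near-vertical views, which agreed with each other.

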